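# Pack the handlebar kit in the drop-front case

## Robot

A 6-joint arm with a two-finger parallel gripper is mounted at the origin on the work surface. World frame = base frame: x ahead of the robot, y to its left, z up, the work surface at z = 0. Lengths are in m, angles in rad, forces in N, time in s.
With the tool pointing down it reaches from about 0.3 to 0.75 m from the base axis. Payload 8.5 kg.
Tool frame: the origin (TCP) lies at the very end of the fingers, on their centre line; the grasp point (between the pads) lies 19 mm behind it (r.grip_depth is the z of the grasp point in the tool frame, in m); z points along the fingers, y is the line along which they close (so a half turn about z gives the same grasp; the last joint's range is limited). The gripper opens to 85 mm and grips with 20 to 120 N. Pads are 22 mm wide; open, the fingers measure 114 mm over their backs; the gripper's body (76 mm by 85 mm) begins 54 mm behind the grasp point. The pads swing forward as they close: fully open they stand 13 mm farther back than shut.
Start: joints at [-0.215, 0.381, 1.297, -0, 1.464, -0.215], TCP at [0.55, 0, 0.231] pointing down, gripper open.
Joint ranges: [-3.11, 3.11], [-0.89, 2.33], [0.22, 2.48], [-1.42, 4.56], [0.17, 2.85], [-2.88, 2.88]. Speed limits (rad/s): [2.39, 2.39, 3.14, 3.14, 3.14, 3.14].

## Interface

Orientations are given as a unit quaternion [w, x, y, z].
In Python, from bench import r gives the robot as it stands.
- The arm moves only by the tool apply_moves, never from a script. Its argument "motion" is a list of rows, each an object with "hand": the closure in counts, from 0 (fully open) to 255 (shut); "offset": the shift along the tool's x, y, z in mm, a list of three; "roll": the turn about the tool's z in rad. A call has exactly 8 rows; each row shifts and turns the commanded pose from where the row before left it, along the tool's axes as they then stand; what a row does not reach is not made up. A row lasts 1/8 s, in which the tool goes at most 62.5 mm and 10.7 degrees, less where a joint would pass 70% of its speed; a pose out of reach is approached as far as the arm can. A call is refused whole if a number of a shift passes 62.5 or a number of a turn 0.188, either way. A call with a gripper value outside its range is refused whole. The fingers move at their own pace and stop on an object; "force" is the grip in N (left out, the last holds). Time passes only in rows, so rows that do not move let the fingers close, or fill a call up. It gives the time, the measured TCP pose, the force, the opening and the grip force at its end, in the units of the state.
- r.read_state(): the state, without advancing time (a new reading comes with each control period).
- r.snapshot(name): name is "scene" or "side" or "wrist"; returns (picture, depth): 384x512x3 uint8, red, green, blue; 384x512 float32, m along the optical axis (not along the pixel's ray), 0 where there is no reading.
- r.camera_params(name): a dict with "K" (3x3 intrinsics, pixels), "R" (3x3) and "t" (3): a world point X has camera coordinates R X + t. Camera axes: x right, y down, z forward; pixel columns grow to the right and rows downward; lengths in m; the calibration is good to about 2 mm. A picture is of the moment at which its call begins: read the wrist's pose just before it. camera_params takes no time and is no camera call; for the wrist camera it gives the pose at the moment of the call.
- r.sign_off(): hands the job in; it is judged then, once.
The state is a dict: "time": time; "qpos": joint angles; "qvel": joint speeds; "tau": joint torques, N m; "eef_pos": TCP position; "tcp_rot": TCP orientation; "ft_force": force on the tool from outside, world axes, zero at the start; "moment": the same for the moment, N m; "grip_width": finger opening in m; "grasp_force": force on a finger pad.
Only numpy, scipy, OpenCV 4.12 (cv2) and the standard library are available. Lean on these libraries where they do the work, as an engineer would, in place of code of your own. Each camera call takes 0.05 s, during which the arm holds its last target. There are 200 camera calls.

## Task

Pack the scooter handlebar kit: pull the case's front flap fully down, lay every rubber grip that is on the table in a slot of its own on the case's floor, then lay both brake levers across on top of them, one home in each cradle, and push the flap fully shut again. Any grip may take any slot and either lever either cradle, either way round; leave the other things on the table alone.

Things in the scene. Friction and masses are not known exactly. Their poses are not given: they have to be found in the camera images.
- case: White drop-front kit case fixed to the table, open at the top: 292 mm wide (its y), 162 mm deep (x from -89 front to +73 mm rear). Origin on the table under its middle; x front (flap side) to rear, y left, z up. Grey floor inside at 8 mm; front wall 36, rear wall 42, end walls 50 mm high. Six grey posts part the floor into four slots running front to rear.
- flap (a joint): The case's front flap, 278 mm wide, hinged along its lower edge (parallel to the case's y). 0 = fully shut, leaning 0.55 rad back from upright over the front of the tray; 0.55 = upright; 2.12 = fully down, level, towards the robot. Its stiff hinge holds it wherever it is left; moving it takes about 2 to 5 N at the bar.
- flap_bar (a point): Middle of the round steel bar, 12 mm thick, 98 mm clear between its arms, at the flap's free edge: 145 mm from the hinge axis and parallel to it, 31 mm clear gap to the panel. It can be pinched lightly from above through the whole swing, turning between the fingers. 166 mm above the table when shut, 187 upright, 42 fully down.
- flap_hinge (a point): Middle of the flap's hinge axis, on the case's front edge, 42 mm above the table; its axes are those of the case.
- cradle_front (a point): Where a lever's grasping point lies when home in the front cradle, 52 mm above the table; axes of the case. The cradle is two notches 24 mm wide between cheeks 12 mm high, in the tops (44 mm above the table) of the posts 60 mm left and right of this point; the lever lies left to right, across the slots. The post below the middle rises only to 28 mm.
- cradle_rear (a point): The same for the rear cradle, 80 mm behind the front one.
- slot0 (a point): Where the middle of a grip lies when it is home in slot 0 (rightmost seen from the robot; 23 mm above the table); axes of the case. Slot 40 mm wide, 134 mm long, 60 mm from the next; the grip lies front to rear.
- slot1 (a point): Where the middle of a grip lies when it is home in slot 1 (inner right seen from the robot; 23 mm above the table); axes of the case. Slot 40 mm wide, 134 mm long, 60 mm from the next; the grip lies front to rear.
- slot2 (a point): Where the middle of a grip lies when it is home in slot 2 (inner left seen from the robot; 23 mm above the table); axes of the case. Slot 40 mm wide, 134 mm long, 60 mm from the next; the grip lies front to rear.
- slot3 (a point): Where the middle of a grip lies when it is home in slot 3 (leftmost seen from the robot; 23 mm above the table); axes of the case. Slot 40 mm wide, 134 mm long, 60 mm from the next; the grip lies front to rear.
- grip0_mid (a point): Centre of a black rubber handlebar grip with a metal collar near each end: a bar 118 mm long (its x), 30 mm wide and 30 mm high, rounded edges, 0.08 to 0.17 kg; lies on the table, z up. All grips are alike and symmetric. May be absent.
- grip1_mid (a point): Centre of a black rubber handlebar grip with a metal collar near each end: a bar 118 mm long (its x), 30 mm wide and 30 mm high, rounded edges, 0.08 to 0.17 kg; lies on the table, z up. All grips are alike and symmetric. May be absent.
- grip2_mid (a point): Centre of a black rubber handlebar grip with a metal collar near each end: a bar 118 mm long (its x), 30 mm wide and 30 mm high, rounded edges, 0.08 to 0.17 kg; lies on the table, z up. All grips are alike and symmetric. May be absent.
- grip3_mid (a point): Centre of a black rubber handlebar grip with a metal collar near each end: a bar 118 mm long (its x), 30 mm wide and 30 mm high, rounded edges, 0.08 to 0.17 kg; lies on the table, z up. All grips are alike and symmetric. May be absent.
- lever0_mid (a point): Grasping point of a brake lever: aluminium bar 16 x 16 mm along its x, from 92 mm behind this point (ball end) to 78 mm ahead, then a black block 28 mm long, 26 wide, 24 high (27 with cap), undersides flush. This point is on the axis, 8 mm above the underside; balances within 10 mm of it; 0.1 to 0.2 kg; z up. Both levers are alike and fit either cradle either way round.
- lever1_mid (a point): Grasping point of a brake lever: aluminium bar 16 x 16 mm along its x, from 92 mm behind this point (ball end) to 78 mm ahead, then a black block 28 mm long, 26 wide, 24 high (27 with cap), undersides flush. This point is on the axis, 8 mm above the underside; balances within 10 mm of it; 0.1 to 0.2 kg; z up. Both levers are alike and fit either cradle either way round.
- screwdriver: Bystander to leave alone: screwdriver, about 200 mm. Origin at its underside.
- spanner: Bystander to leave alone: spanner, about 180 mm. Origin at its underside.
- tape: Bystander to leave alone: roll of tape, 54 mm across, 22 mm high. Origin at its underside.
- boltjar: Bystander to leave alone: clear jar, 52 mm across, 75 mm high. Origin at its underside.
- multimeter: Bystander to leave alone: yellow multimeter, 80 x 150 x 35 mm. Origin at its underside.
- disc: Bystander to leave alone: steel brake disc, 130 mm across, 8 mm high. Origin at its underside.
- screwtray: Bystander to leave alone: black open tray, 90 x 120 x 30 mm. Origin at its underside.
There are look-alikes about, which are no part of the job. What is shaped like the part that bears grip3_mid but turquoise is not meant.

How it is judged:
By the outcome, as a careful person would: the job done as asked, in the order asked, and still so for the second after the job is handed in, with the robot touching nothing.
Of grip0, grip1, grip2, grip3 only 2 to 4 are there at a start; the rules pass over those that are not, and their reading is None.
At some moment in a run one of grip0, grip1, grip2, grip3, lever0, lever1 may be knocked a few centimetres aside while the robot is not near it.
Once in a run the grip may slacken for a moment while it holds something.
It also fails if it takes over 210 s, if anything falls off the work surface, if the arm or the gripper's body presses on something with over 40 N, if the wrist force passes 120 N, or if a joint passes its speed limit or range.

## Working session

There is one attempt and no reset: what is moved stays moved. The work goes in short steps, Python scripts to look and compute and a tool call to move; the robot and the scene stay as the last step left them, time stands still between calls to the robot, and variables do not carry over. Pictures are saved under pics/ and viewed, at most 14 in all, crops included, and the job is handed in when it is done.

Besides the shell and the picture viewer there is one more tool, called after "Call:" as name([rows], argument=value, ...), one row to a line, values as JSON. apply_moves: Moves the arm, as the interface text tells. Its arguments: {"type":"object","properties":{"motion":{"type":"array"},"force":{"type":"number"}},"required":["motion"]}

```bash
ls; mkdir -p pics; python3 - <<'E'
from bench import r
import cv2,numpy as np
s=r.read_state();print(s)
for n in("scene","side","wrist"):
    p,d=r.snapshot(n);c=r.camera_params(n)
    np.savez(f"pics/{n}0.npz",p=p,d=d,**c)
    cv2.imwrite(f"pics/{n}0.png",p[...,::-1]);print(n,c)
E
```

```text
pics
{'time': 0.0, 'qpos': array([-2.15297376e-01,  3.81167502e-01,  1.29827824e+00,  4.25231839e-05,
        1.46359640e+00, -2.15337408e-01]), 'qvel': array([-4.71936568e-05, -1.31243456e-03,  1.81961661e-04, -9.25099405e-04,
        1.37805667e-03, -7.52598843e-05]), 'tau': array([-1.00240642e-03, -4.48466885e+01, -2.31285810e+01, -2.87182611e-04,
        4.73836102e-03,  1.77242771e-05]), 'eef_pos': array([5.49700124e-01, 7.58311876e-05, 2.30721187e-01]), 'tcp_rot': array([-6.21540013e-04,  7.07094061e-01,  7.07119129e-01, -3.73349801e-04]), 'ft_force': array([-0.38612114, -0.26669416,  0.19874353]), 'moment': array([-0.01991918,  0.06742445, -0.00907312]), 'grasp_force': 0.0, 'grip_width': 0.08524660782755568}
scene {'K': array([[495.23856154,   0.        , 256.43216527],
       [  0.        , 495.23856154, 196.27098765],
       [  0.        ,   0.        ,   1.        ]]), 'R': array([[ 0.56006817,  0.82826928, -0.01713595],
       [ 0.54914647, -0.38665627, -0.74090154],
       [-0.62029171,  0.40554523, -0.67139502]]), 't': array([-0.29806128, -0.20044198,  2.0180487 ])}
side {'K': array([[458.58649635,   0.        , 252.13473079],
       [  0.        , 458.58649635, 195.22270625],
       [  0.        ,   0.        ,   1.        ]]), 'R': array([[-0.97657531, -0.21436968,  0.01860899],
       [-0.17145837,  0.72299472, -0.66923887],
       [ 0.13001032, -0.65675283, -0.74281427]]), 't': array([0.4947988 , 0.18589644, 1.47892828])}
wrist {'K': array([[311.91593555,   0.        , 250.33423327],
       [  0.        , 311.91593555, 191.18221183],
       [  0.        ,   0.        ,   1.        ]]), 'R': array([[ 9.99998913e-01,  7.21050660e-05, -1.47251497e-03],
       [ 5.43117111e-04, -9.46574485e-01,  3.22484806e-01],
       [-1.37059231e-03, -3.22485255e-01, -9.46573495e-01]]), 't': array([-0.55021803, -0.04364094,  0.38179263])}
```

```bash
sleep 1; python3 - <<'E'
import cv2
a=cv2.imread("pics/scene0.png");cv2.imwrite("pics/s0b.png",cv2.resize(a,(800,600)))
E
```

```text
(no output)
```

View images.

View pics/s0b.png

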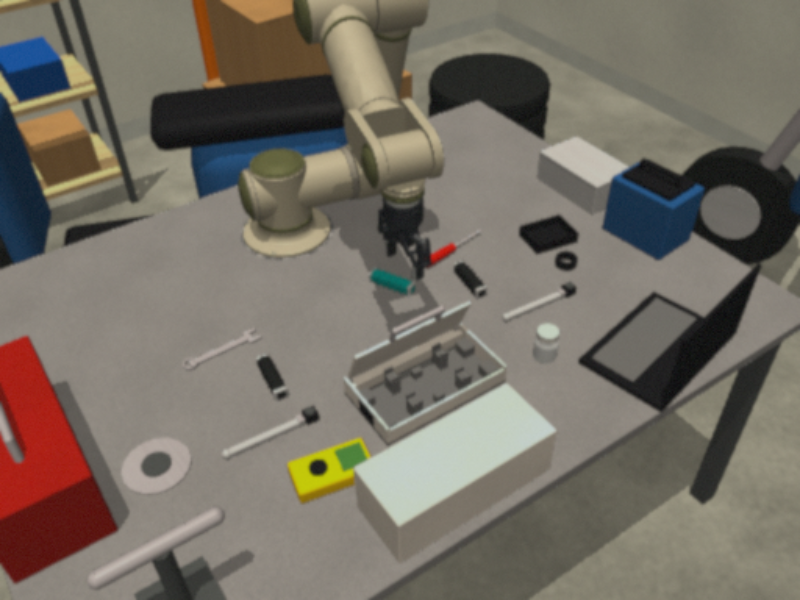

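View pics/side0.png

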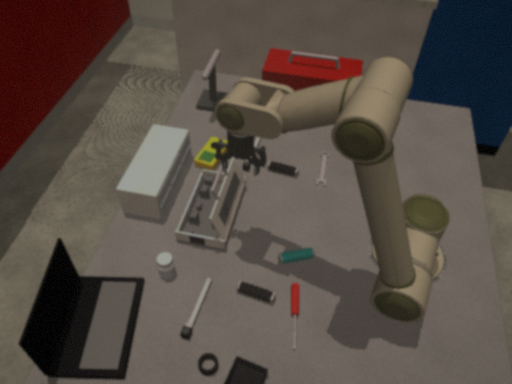

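View pics/wrist0.png

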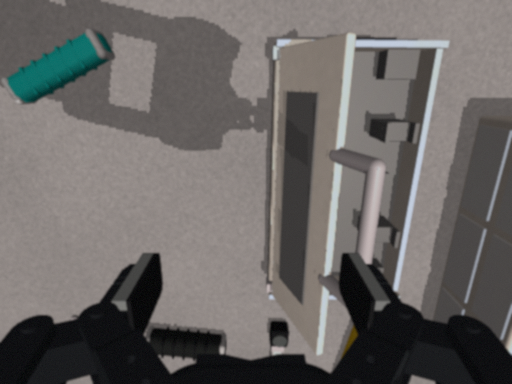

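```bash
cat > h.py <<'E'
import numpy as np,cv2
def load(n): return np.load(f"pics/{n}.npz")
def ray(c,uv,z):
    uv=np.atleast_2d(uv).astype(float)
    R,t,K=c["R"],c["t"],c["K"]
    C=-R.T@t
    D=np.c_[uv,np.ones(len(uv))]@np.linalg.inv(K).T@R
    return C+D*((z-C[2])/D[:,2])[:,None]
def proj(c,X):
    q=(np.atleast_2d(X)@c["R"].T+c["t"])@c["K"].T
    return q[:,:2]/q[:,2:]
def cloud(c):
    v,u=np.mgrid[:384,:512]; d=c["d"]
    q=np.stack([u*d,v*d,d],-1)@np.linalg.inv(c["K"]).T
    return (q-c["t"])@c["R"]
def grab(r,name,view,png=False,scale=1):
    s=r.read_state(); c=r.camera_params(view); p,d=r.snapshot(view)
    np.savez(f"pics/{name}.npz",p=p,d=d,**c)
    if png: cv2.imwrite(f"pics/{name}.png",p[...,::-1])
    return s
E
python3 - <<'E'
from h import *
for n in("scene0","side0","wrist0"):
    c=load(n);X=cloud(c);p=c["p"].astype(int);d=c["d"]
    on=(X[...,0]>.2)&(X[...,0]<1.0)&(abs(X[...,1])<.65)&(d>0)
    m=(p.max(-1)<70)&on&(X[...,2]<.06)&(X[...,2]>.006)
    nn,l,st,ce=cv2.connectedComponentsWithStats(m.astype(np.uint8))
    print(n)
    for i in range(1,nn):
        if st[i,4]>40:
            P=X[l==i]; rc=cv2.minAreaRect(P[:,:2].astype(np.float32)); print(ce[i].round(),st[i,4],P.mean(0).round(3),np.percentile(P[:,2],[5,95]).round(3),"rect",np.round(rc[0],3),np.round(rc[1],3),round(rc[2]))
c=load("wrist0");X=cloud(c)
for z,pts in((.042,[(443,45),(420,165),(405,260)]),(.042,[(275,70),(271,270)]),(.05,[(275,45),(445,43)])):
    print(z,ray(c,pts,z).round(4))
for u,v in((376,170),(367,240),(440,60),(420,170),(276,100),(272,200)): print(u,v,X[v-2:v+3,u-2:u+3].reshape(-1,3)[X[v-2:v+3,u-2:u+3,2].argmax()].round(3))
E
```

```text
scene0
[350. 149.] 390 [0.421 0.524 0.019] [0.007 0.031] rect [0.42  0.526] [0.125 0.103] 80
[362. 166.] 108 [0.525 0.489 0.016] [0.007 0.024] rect [0.525 0.489] [0.048 0.053] 11
[299. 177.] 159 [0.444 0.249 0.025] [0.012 0.034] rect [0.444 0.252] [0.031 0.096] 82
[418. 231.] 1507 [0.88  0.402 0.019] [0.01  0.048] rect [0.854 0.448] [0.205 0.31 ] 12
[281. 230.] 59 [0.631 0.031 0.03 ] [0.015 0.047] rect [0.621 0.031] [0.045 0.016] 10
[172. 238.] 184 [ 0.455 -0.276  0.028] [0.022 0.034] rect [ 0.455 -0.275] [0.029 0.094] 83
[251. 246.] 49 [ 0.634 -0.087  0.03 ] [0.018 0.047] rect [ 0.63 -0.09] [0.031 0.017] 29
[234. 264.] 55 [ 0.663 -0.171  0.03 ] [0.016 0.046] rect [ 0.661 -0.171] [0.005 0.051] 89
[199. 266.] 54 [ 0.601 -0.261  0.02 ] [0.007 0.027] rect [ 0.599 -0.262] [0.031 0.02 ] 47
[203. 299.] 70 [ 0.729 -0.315  0.04 ] [0.035 0.044] rect [ 0.728 -0.315] [0.027 0.03 ] 48
[125. 372.] 215 [ 0.803 -0.587  0.023] [0.016 0.053] rect [ 0.81  -0.587] [0.045 0.067] 74
side0
[209. 101.] 303 [ 0.827 -0.596  0.022] [0.012 0.047] rect [ 0.825 -0.599] [0.101 0.091] 90
[246. 166.] 52 [ 0.584 -0.
[... 1318 characters left out ...]
0.011 0.03 ] rect [ 0.718 -0.139] [0.006 0.022] 64
[446. 319.] 44 [ 0.813 -0.215  0.033] [0.015 0.05 ] rect [ 0.813 -0.214] [0.002 0.045] 0
[278. 331.] 315 [ 0.59  -0.249  0.02 ] [0.008 0.028] rect [ 0.591 -0.256] [0.025 0.026] 0
[184. 343.] 1671 [ 0.455 -0.265  0.024] [0.009 0.032] rect [ 0.456 -0.273] [0.029 0.105] 83
0.042 [[ 0.7373  0.1185  0.042 ]
 [ 0.736  -0.0011  0.042 ]
 [ 0.7386 -0.1199  0.042 ]]
0.042 [[ 0.5748  0.0959  0.042 ]
 [ 0.5758 -0.1341  0.042 ]]
0.05 [[0.5737 0.1177 0.05  ]
 [0.7344 0.1194 0.05  ]]
376 170 [0.629 0.033 0.185]
367 240 [ 0.629 -0.019  0.184]
440 60 [0.733 0.107 0.044]
420 170 [ 0.734 -0.006  0.044]
276 100 [0.579 0.067 0.039]
272 200 [ 0.576 -0.046  0.039]
```

Call:
apply_moves([
  {"hand":140,"offset":[-14,40,0],"roll":0},
  {"hand":140,"offset":[-13,39,0],"roll":0},
  {"hand":140,"offset":[0,0,0],"roll":0},
  {"hand":140,"offset":[0,0,20],"roll":0},
  {"hand":140,"offset":[0,0,24],"roll":0},
  {"hand":140,"offset":[0,0,24],"roll":0},
  {"hand":140,"offset":[0,0,0],"roll":0},
  {"hand":140,"offset":[0,0,0],"roll":0},
], force=20)

```text
time: 1.15
eef_pos: [0.6291, -0.0269, 0.1645]
tcp_rot: [0.001, 0.707, 0.707, 0.0]
ft_force: [0.3, 0.0, -0.9]
grip_width: 0.0386
grasp_force: 0.0
```

Call:
apply_moves([
  {"hand":255,"offset":[0,0,0],"roll":0},
  {"hand":255,"offset":[0,0,0],"roll":0},
  {"hand":255,"offset":[0,0,0],"roll":0},
  {"hand":255,"offset":[0,0,0],"roll":0},
  {"hand":255,"offset":[0,0,0],"roll":0},
  {"hand":255,"offset":[0,0,0],"roll":0},
  {"hand":255,"offset":[0,0,0],"roll":0},
  {"hand":255,"offset":[0,0,0],"roll":0},
])

```text
time: 2.15
eef_pos: [0.6295, -0.027, 0.1645]
tcp_rot: [0.001, 0.707, 0.707, 0.001]
ft_force: [0.5, 0.3, 6.6]
grip_width: 0.0108
grasp_force: 21.6
```

```bash
python3 - <<'E'
import numpy as np
a=np.linspace(-.35,1.57,25)
x=-145*np.sin(a);z=145*np.cos(a)
for i in range(24): print([0,round(x[i+1]-x[i],1),round(z[i]-z[i+1],1)],end=(",\n" if i%8==7 else ","))
E
```

```text
[0, np.float64(-11.0), np.float64(-3.5)],[0, np.float64(-11.3), np.float64(-2.6)],[0, np.float64(-11.5), np.float64(-1.7)],[0, np.float64(-11.6), np.float64(-0.8)],[0, np.float64(-11.6), np.float64(0.1)],[0, np.float64(-11.5), np.float64(1.0)],[0, np.float64(-11.4), np.float64(2.0)],[0, np.float64(-11.2), np.float64(2.9)],
[0, np.float64(-11.0), np.float64(3.8)],[0, np.float64(-10.6), np.float64(4.6)],[0, np.float64(-10.2), np.float64(5.5)],[0, np.float64(-9.8), np.float64(6.3)],[0, np.float64(-9.2), np.float64(7.0)],[0, np.float64(-8.6), np.float64(7.7)],[0, np.float64(-8.0), np.float64(8.4)],[0, np.float64(-7.3), np.float64(9.0)],
[0, np.float64(-6.6), np.float64(9.6)],[0, np.float64(-5.8), np.float64(10.1)],[0, np.float64(-4.9), np.float64(10.5)],[0, np.float64(-4.1), np.float64(10.9)],[0, np.float64(-3.2), np.float64(11.1)],[0, np.float64(-2.3), np.float64(11.4)],[0, np.float64(-1.4), np.float64(11.5)],[0, np.float64(-0.5), np.float64(11.6)],
```

Call:
apply_moves([
  {"hand":255,"offset":[0,-11,-3.5],"roll":0},
  {"hand":255,"offset":[0,-11.3,-2.6],"roll":0},
  {"hand":255,"offset":[0,-11.5,-1.7],"roll":0},
  {"hand":255,"offset":[0,-11.6,-0.8],"roll":0},
  {"hand":255,"offset":[0,-11.6,0.1],"roll":0},
  {"hand":255,"offset":[0,-11.5,1],"roll":0},
  {"hand":255,"offset":[0,-11.4,2],"roll":0},
  {"hand":255,"offset":[0,-11.2,2.9],"roll":0},
])

```text
time: 3.15
eef_pos: [0.5385, -0.0265, 0.167]
tcp_rot: [0.001, 0.707, 0.707, 0.001]
ft_force: [5.0, 3.6, 0.3]
grip_width: 0.0113
grasp_force: 22.3
```

Call:
apply_moves([
  {"hand":255,"offset":[0,-11,3.8],"roll":0},
  {"hand":255,"offset":[0,-10.6,4.6],"roll":0},
  {"hand":255,"offset":[0,-10.2,5.5],"roll":0},
  {"hand":255,"offset":[0,-9.8,6.3],"roll":0},
  {"hand":255,"offset":[0,-9.2,7],"roll":0},
  {"hand":255,"offset":[0,-8.6,7.7],"roll":0},
  {"hand":255,"offset":[0,-8,8.4],"roll":0},
  {"hand":255,"offset":[0,-7.3,9],"roll":0},
])

```text
time: 4.15
eef_pos: [0.4627, -0.0261, 0.1136]
tcp_rot: [-0.001, 0.707, 0.707, 0.001]
ft_force: [1.2, 7.0, 3.5]
grip_width: 0.0108
grasp_force: 24.4
```

Call:
apply_moves([
  {"hand":255,"offset":[0,-6.6,9.6],"roll":0},
  {"hand":255,"offset":[0,-5.8,10.1],"roll":0},
  {"hand":255,"offset":[0,-4.9,10.5],"roll":0},
  {"hand":255,"offset":[0,-4.1,10.9],"roll":0},
  {"hand":255,"offset":[0,-3.2,11.1],"roll":0},
  {"hand":255,"offset":[0,-2.3,11.4],"roll":0},
  {"hand":255,"offset":[0,-1.4,11.5],"roll":0},
  {"hand":255,"offset":[0,-0.5,11.6],"roll":0},
])

```text
time: 5.15
eef_pos: [0.4312, -0.0257, 0.026]
tcp_rot: [-0.003, 0.707, 0.707, -0.002]
ft_force: [-10.0, 3.9, 2.4]
grip_width: 0.0108
grasp_force: 26.3
```

Call:
apply_moves([
  {"hand":255,"offset":[0,1,2],"roll":0},
  {"hand":255,"offset":[0,1,3],"roll":0},
  {"hand":255,"offset":[0,0,0],"roll":0},
  {"hand":150,"offset":[0,0,-3],"roll":0},
  {"hand":150,"offset":[0,0,0],"roll":0},
  {"hand":150,"offset":[0,0,-20],"roll":0},
  {"hand":150,"offset":[0,0,-40],"roll":0},
  {"hand":150,"offset":[0,0,-60],"roll":0},
])

```text
time: 6.15
eef_pos: [0.4359, -0.0269, 0.1457]
tcp_rot: [-0.001, 0.707, 0.707, -0.001]
ft_force: [1.4, -0.0, -0.1]
grip_width: 0.0353
grasp_force: 0.0
```

Call:
apply_moves([
  {"hand":100,"offset":[-40,20,-60],"roll":0},
  {"hand":60,"offset":[-60,20,-60],"roll":0},
  {"hand":0,"offset":[0,30,-60],"roll":0},
  {"hand":0,"offset":[0,30,0],"roll":0},
  {"hand":0,"offset":[0,0,0],"roll":0},
  {"hand":0,"offset":[0,0,0],"roll":0},
  {"hand":0,"offset":[0,0,0],"roll":0},
  {"hand":0,"offset":[0,0,0],"roll":0},
])

```text
time: 7.15
eef_pos: [0.525, -0.1034, 0.294]
tcp_rot: [-0.0, 0.707, 0.707, -0.0]
ft_force: [0.6, -0.3, 0.7]
grip_width: 0.0858
grasp_force: 0.0
```

```bash
python3 - <<'E'
from bench import r
from h import *
s=grab(r,"w1","wrist",True);print(s["eef_pos"])
grab(r,"s1","scene");grab(r,"d1","side")
a=[cv2.imread("pics/w1.png")]+[load(n)["p"][...,::-1] for n in("s1",)]
cv2.imwrite("pics/c1.png",cv2.resize(np.hstack([a[0],a[1][60:,100:400][:384]]) if 0 else a[0],(800,600)))
E
```

```text
[ 0.52496212 -0.10339098  0.29404015]
```

View pics/c1.png

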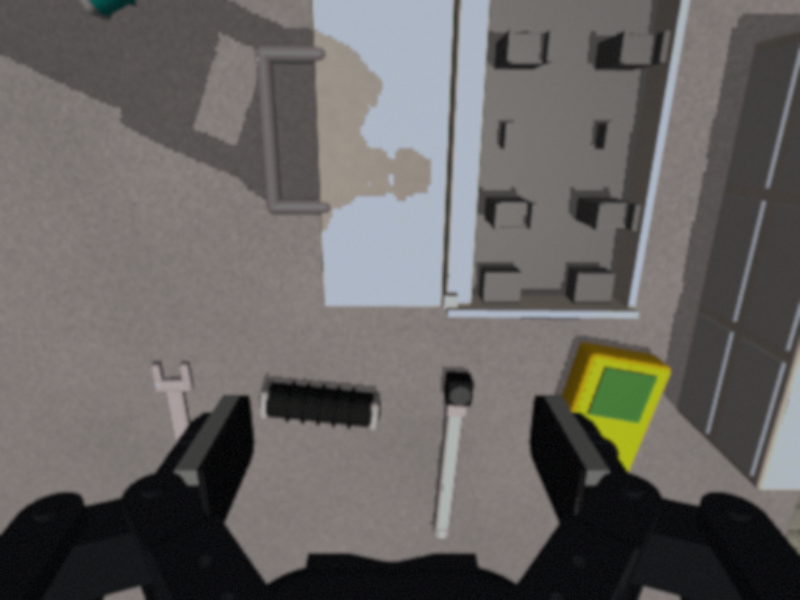

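```bash
python3 - <<'E'
from h import *
c=load("w1");X=cloud(c);p=c["p"].astype(int);k=512/800
for u,v in((525,48),(640,48),(505,133),(600,133),(512,212),(612,212),(500,285),(590,285),(550,180),(265,130),(700,310),(400,280),(640,200),(545,313),(460,240)):
    a,b=int(u*k),int(v*k);print((u,v),np.median(X[b-1:b+2,a-1:a+2].reshape(-1,3),0).round(3))
print("rear",ray(c,[(686*k,20*k),(633*k,300*k)],.042).round(4),"rightend",ray(c,[(455*k,314*k),(632*k,314*k)],.05).round(4))
reg=(X[...,0]>.58)&(X[...,0]<.73)&(X[...,1]>-.165)&(X[...,1]<.115)
for lo,hi in((.024,.031),(.040,.047),(.051,.060)):
    m=reg&(X[...,2]>lo)&(X[...,2]<hi)
    n,l,st,ce=cv2.connectedComponentsWithStats(m.astype(np.uint8))
    for i in range(1,n):
        if st[i,4]>25:P=X[l==i];print(lo,st[i,4],P.min(0).round(3),P.max(0).round(3))
# grips
for n in ("w1","s1","d1"):
    c=load(n);X=cloud(c);p=c["p"].astype(int)
    m=(p.max(-1)<75)&(X[...,0]>.38)&(X[...,0]<.52)&(abs(abs(X[...,1])-.265)<.07)&(X[...,2]>.02)&(X[...,2]<.036)
    for sg in(-1,1):
        P=X[m&(X[...,1]*sg>0)]
        if len(P)>40: print(n,sg,len(P),cv2.minAreaRect(P[:,:2].astype(np.float32)))
E
```

```text
(525, 48) [0.622 0.037 0.045]
(640, 48) [0.705 0.037 0.045]
(505, 133) [ 0.616 -0.022  0.027]
(600, 133) [ 0.696 -0.022  0.017]
(512, 212) [ 0.622 -0.081  0.045]
(612, 212) [ 0.702 -0.081  0.045]
(500, 285) [ 0.62  -0.146  0.033]
(590, 285) [ 0.698 -0.146  0.033]
(550, 180) [ 0.662 -0.06   0.009]
(265, 130) [ 0.43  -0.019  0.05 ]
(700, 310) [ 0.816 -0.179  0.007]
(400, 280) [ 0.533 -0.138  0.048]
(640, 200) [ 0.73  -0.074  0.032]
(545, 313) [ 0.655 -0.165  0.051]
(460, 240) [ 0.582 -0.106  0.038]
rear [[ 0.7373  0.0549  0.042 ]
 [ 0.7333 -0.1576  0.042 ]] rightend [[ 0.5799 -0.1675  0.05  ]
 [ 0.7302 -0.1675  0.05  ]]
0.024 67 [0.687 0.025 0.024] [0.718 0.045 0.031]
0.024 201 [ 0.616 -0.034  0.024] [ 0.63  -0.015  0.031]
0.024 216 [ 0.695 -0.034  0.024] [ 0.71  -0.015  0.031]
0.024 26 [ 0.729 -0.077  0.024] [ 0.73  -0.06   0.031]
0.024 40 [ 0.686 -0.094  0.024] [ 0.695 -0.074  0.031]
0.024 118 [ 0.721 -0.165  0.024] [ 0.73  -0.101  0.031]
0.024 30 [ 0.607 -0.136  0.024] [ 0.632 -0.135  0.031]
0.024 117 [ 0.641 -0.165  0.024] [ 0.718 -0.136  0.031]
0.024 30 [ 0.597 -0.164  0.024] [ 0.
[... 696 characters left out ...]
59]
0.051 89 [ 0.686 -0.094  0.051] [ 0.691 -0.074  0.059]
0.051 96 [ 0.714 -0.095  0.051] [ 0.719 -0.074  0.058]
w1 -1 1218 ((0.4564528465270996, -0.2736201286315918), (0.02843107469379902, 0.11078884452581406), 82.90865325927734)
s1 -1 187 ((0.46397116780281067, -0.27590349316596985), (0.02894393913447857, 0.11038277298212051), 83.51949310302734)
s1 1 129 ((0.4492499530315399, 0.2530965209007263), (0.030960196629166603, 0.11073743551969528), 83.06939697265625)
d1 -1 165 ((0.44669947028160095, -0.26916709542274475), (0.03747663274407387, 0.10690092295408249), 79.67645263671875)
d1 1 301 ((0.4357655644416809, 0.2588154971599579), (0.03105149231851101, 0.10997976362705231), 81.00155639648438)
```

Call:
apply_moves([
  {"hand":0,"offset":[-43,-17,25],"roll":0},
  {"hand":0,"offset":[-43,-17,25],"roll":0},
  {"hand":0,"offset":[-42,-17,25],"roll":0},
  {"hand":0,"offset":[-42,-17,25],"roll":0},
  {"hand":0,"offset":[0,0,0],"roll":0.17},
  {"hand":0,"offset":[0,0,0],"roll":0.17},
  {"hand":0,"offset":[0,0,0],"roll":0.17},
  {"hand":0,"offset":[0,0,0],"roll":0.17},
])

```text
time: 8.3
eef_pos: [0.4573, -0.2735, 0.194]
tcp_rot: [0.0, 0.904, 0.428, 0.0]
ft_force: [-0.4, 0.2, 0.0]
grip_width: 0.0855
grasp_force: 0.0
```

Call:
apply_moves([
  {"hand":0,"offset":[0,0,0],"roll":0.17},
  {"hand":0,"offset":[0,0,0],"roll":0.17},
  {"hand":0,"offset":[0,0,0],"roll":0.17},
  {"hand":0,"offset":[0,0,0],"roll":0.17},
  {"hand":0,"offset":[0,0,0],"roll":0.17},
  {"hand":0,"offset":[0,0,0],"roll":0.16},
  {"hand":0,"offset":[0,0,0],"roll":0},
  {"hand":0,"offset":[0,0,0],"roll":0},
])

```text
time: 9.3
eef_pos: [0.4573, -0.2734, 0.194]
tcp_rot: [0.0, 0.998, -0.058, 0.0]
ft_force: [0.2, -0.8, 0.0]
grip_width: 0.0856
grasp_force: 0.0
```

```bash
cat >> h.py <<'E'
def dark(n,box=None,zmin=.02,zmax=.036,amin=40,thr=75):
    c=load(n);X=cloud(c);p=c["p"].astype(int)
    m=(p.max(-1)<thr)&(X[...,2]>zmin)&(X[...,2]<zmax)&(X[...,0]>.25)&(X[...,0]<.85)&(abs(X[...,1])<.6)&(c["d"]>0)
    if box: m&=(X[...,0]>box[0])&(X[...,0]<box[1])&(X[...,1]>box[2])&(X[...,1]<box[3])
    nn,l,st,ce=cv2.connectedComponentsWithStats(cv2.morphologyEx(m.astype(np.uint8),cv2.MORPH_CLOSE,np.ones((5,5))))
    for i in range(1,nn):
        if st[i,4]>amin:
            P=X[(l==i)&m]; b=cv2.minAreaRect(P[:,:2].astype(np.float32))
            print(n,ce[i].round(),len(P),"c",np.round(b[0],4),"size",np.round(b[1],3),"ang",round(b[2],1),"z",np.percentile(P[:,2],[10,90]).round(3))
E
python3 - <<'E'
from bench import r
from h import *
s=grab(r,"w2","wrist",True);print(s["eef_pos"],s["tcp_rot"],s["qpos"])
dark("w2");dark("s1");dark("d1")
c=load("w2");print(-c["R"].T@c["t"])
E
```

```text
[ 0.45734482 -0.2734187   0.19398028] [ 1.14493055e-05  9.98313363e-01 -5.80553972e-02  1.11518649e-05] [-7.61170224e-01  3.81337191e-01  1.40966631e+00 -3.12273525e-06
  1.35055734e+00  9.25802902e-01]
w2 [24. 20.] 473 c [ 0.6164 -0.0912] size [0.016 0.034] ang 57.9 z [0.022 0.035]
w2 [217.  32.] 580 c [ 0.5904 -0.259 ] size [0.028 0.026] ang 86.0 z [0.023 0.027]
w2 [86. 27.] 58 c [ 0.6056 -0.1453] size [0.017 0.001] ang 89.1 z [0.021 0.033]
w2 [46. 73.] 104 c [ 0.5731 -0.0944] size [0.09 0.  ] ang 89.6 z [0.021 0.028]
w2 [251. 170.] 2657 c [ 0.4555 -0.2751] size [0.03 0.1 ] ang 83.2 z [0.028 0.032]
s1 [351. 148.] 170 c [0.4207 0.5256] size [0.125 0.1  ] ang 78.4 z [0.022 0.031]
s1 [362. 165.] 38 c [0.5255 0.492 ] size [0.047 0.045] ang 24.3 z [0.021 0.026]
s1 [300. 177.] 129 c [0.4492 0.2531] size [0.031 0.111] ang 83.1 z [0.023 0.033]
s1 [173. 240.] 187 c [ 0.464  -0.2759] size [0.029 0.11 ] ang 83.5 z [0.024 0.032]
s1 [198. 265.] 39 c [ 0.597  -0.2598] size [0.025 0.019] ang 79.9 z [0.021 0.027]
s1 [127. 370.] 66 c [ 0.8002 -0.5801] size [0.039 0.038] ang 2.1 z [0.02  0.024]
d1 [
[... 227 characters left out ...]
z [0.022 0.033]
d1 [202. 193.] 32 c [ 0.7027 -0.0822] size [0.026 0.045] ang 87.7 z [0.024 0.033]
d1 [227. 198.] 37 c [ 0.6148 -0.0749] size [0.035 0.017] ang 23.7 z [0.023 0.034]
d1 [190. 220.] 48 c [0.7044 0.0578] size [0.063 0.045] ang 89.3 z [0.022 0.034]
d1 [196. 241.] 48 c [0.662  0.1264] size [0.009 0.052] ang 86.2 z [0.021 0.032]
d1 [256. 291.] 301 c [0.4358 0.2588] size [0.031 0.11 ] ang 81.0 z [0.024 0.032]
d1 [186. 331.] 76 c [0.6008 0.4254] size [0.025 0.025] ang 87.9 z [0.023 0.029]
d1 [208. 363.] 139 c [0.518  0.4943] size [0.051 0.051] ang 59.1 z [0.021 0.025]
d1 [246. 368.] 202 c [0.4111 0.5073] size [0.077 0.091] ang 80.1 z [0.023 0.032]
[ 0.54097506 -0.28459319  0.33774741]
```

View pics/w2.png

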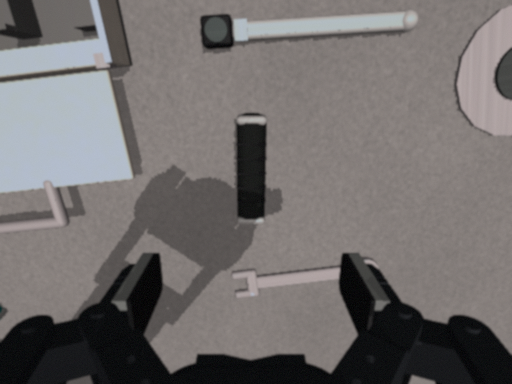

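Call:
apply_moves([
  {"hand":60,"offset":[-1.5,1.5,40],"roll":0},
  {"hand":60,"offset":[0,0,50],"roll":0},
  {"hand":60,"offset":[0,0,50],"roll":0},
  {"hand":60,"offset":[0,0,30],"roll":0},
  {"hand":60,"offset":[0,0,18],"roll":0},
  {"hand":60,"offset":[0,0,0],"roll":0},
  {"hand":255,"offset":[0,0,0],"roll":0},
  {"hand":255,"offset":[0,0,0],"roll":0},
], force=60)

```text
time: 10.35
eef_pos: [0.4561, -0.275, 0.0069]
tcp_rot: [0.0, 0.998, -0.059, 0.001]
ft_force: [-0.4, 1.6, 16.0]
grip_width: 0.0296
grasp_force: 12.0
```

Call:
apply_moves([
  {"hand":255,"offset":[0,0,0],"roll":0},
  {"hand":255,"offset":[0,0,0],"roll":0},
  {"hand":255,"offset":[0,0,0],"roll":0},
  {"hand":255,"offset":[0,0,-30],"roll":0},
  {"hand":255,"offset":[0,0,-40],"roll":0},
  {"hand":255,"offset":[0,0,-40],"roll":0},
  {"hand":255,"offset":[0,0,-20],"roll":-0.12},
  {"hand":255,"offset":[0,0,0],"roll":0},
])

```text
time: 11.35
eef_pos: [0.4561, -0.275, 0.1374]
tcp_rot: [0.001, 1.0, 0.0, 0.001]
ft_force: [-0.2, -0.3, -2.1]
grip_width: 0.0287
grasp_force: 59.9
```

Call:
apply_moves([
  {"hand":255,"offset":[35,-26,0],"roll":0},
  {"hand":255,"offset":[35,-27,0],"roll":0},
  {"hand":255,"offset":[35,-27,0],"roll":0},
  {"hand":255,"offset":[34,-27,0],"roll":0},
  {"hand":255,"offset":[34,-27,0],"roll":0},
  {"hand":255,"offset":[34,-26,0],"roll":0},
  {"hand":255,"offset":[0,0,0],"roll":0},
  {"hand":255,"offset":[0,0,0],"roll":0},
])

```text
time: 12.35
eef_pos: [0.6618, -0.1147, 0.1346]
tcp_rot: [-0.0, 1.0, -0.0, -0.001]
ft_force: [-0.0, -0.1, -1.4]
grip_width: 0.0288
grasp_force: 59.9
```

```bash
python3 - <<'E'
from bench import r
from h import *
s=grab(r,"w3","wrist",True);print(s["eef_pos"],s["tcp_rot"])
E
```

```text
[ 0.66184762 -0.11470157  0.13457742] [-2.46005385e-04  9.99999256e-01 -2.81636958e-04 -1.16092734e-03]
```

View pics/w3.png

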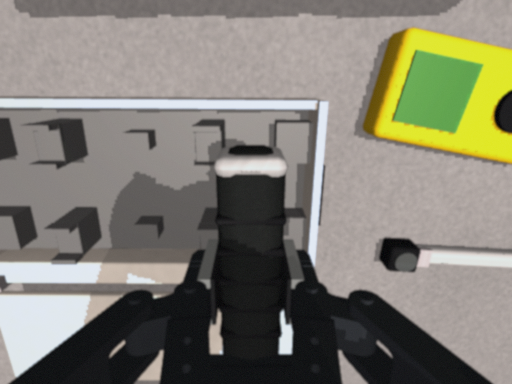

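Call:
apply_moves([
  {"hand":255,"offset":[1,0,30],"roll":0},
  {"hand":255,"offset":[0,0,30],"roll":0},
  {"hand":255,"offset":[0,0,25],"roll":0},
  {"hand":255,"offset":[0,0,15],"roll":0},
  {"hand":255,"offset":[0,0,12],"roll":0},
  {"hand":255,"offset":[0,0,6],"roll":0},
  {"hand":255,"offset":[0,0,0],"roll":0},
  {"hand":255,"offset":[0,0,0],"roll":0},
])

```text
time: 13.4
eef_pos: [0.6639, -0.1147, 0.0187]
tcp_rot: [0.0, 1.0, 0.0, 0.001]
ft_force: [-0.3, 0.1, -0.1]
grip_width: 0.0286
grasp_force: 59.9
```

Call:
apply_moves([
  {"hand":255,"offset":[0,0,2.5],"roll":0},
  {"hand":110,"offset":[0,0,0],"roll":0},
  {"hand":110,"offset":[0,0,0],"roll":0},
  {"hand":110,"offset":[0,0,-10],"roll":0},
  {"hand":110,"offset":[0,0,-30],"roll":0},
  {"hand":110,"offset":[0,0,-45],"roll":0},
  {"hand":60,"offset":[0,0,-50],"roll":0},
  {"hand":60,"offset":[0,0,-40],"roll":0},
])

```text
time: 14.4
eef_pos: [0.6637, -0.1146, 0.1938]
tcp_rot: [0.0, 1.0, 0.0, 0.001]
ft_force: [0.3, -0.0, 0.1]
grip_width: 0.0654
grasp_force: 0.0
```

Call:
apply_moves([
  {"hand":60,"offset":[-32,-53,0],"roll":0},
  {"hand":0,"offset":[-32,-53,0],"roll":0},
  {"hand":0,"offset":[-32,-53,0],"roll":0},
  {"hand":0,"offset":[-32,-53,0],"roll":0},
  {"hand":0,"offset":[-31,-53,0],"roll":0},
  {"hand":0,"offset":[-31,-53,0],"roll":0},
  {"hand":0,"offset":[-31,-53,0],"roll":0},
  {"hand":0,"offset":[0,0,0],"roll":0.14},
])

```text
time: 15.4
eef_pos: [0.44, 0.2593, 0.1916]
tcp_rot: [-0.0, 0.998, -0.068, 0.0]
ft_force: [0.8, 0.7, 0.7]
grip_width: 0.0856
grasp_force: 0.0
```

```bash
python3 - <<'E'
from bench import r
from h import *
s=grab(r,"w4","wrist",True);print(s["eef_pos"],s["tcp_rot"],s["qpos"]);grab(r,"s4","scene")
dark("w4");dark("s4",(.58,.73,-.17,.12),.02,.045)
E
```

```text
[0.44000492 0.25926819 0.19155038] [-4.46074753e-04  9.97660580e-01 -6.83589781e-02  4.66256606e-04] [3.00060756e-01 3.45919673e-01 1.47407186e+00 5.12360731e-04
 1.32040988e+00 2.00755511e+00]
w4 [46. 16.] 816 c [0.6044 0.4193] size [0.027 0.026] ang 85.7 z [0.023 0.029]
w4 [392.   2.] 52 c [0.5732 0.1164] size [0.015 0.004] ang 72.7 z [0.023 0.034]
w4 [ 19. 123.] 685 c [0.5188 0.4812] size [0.033 0.05 ] ang 65.5 z [0.021 0.024]
w4 [253. 165.] 2740 c [0.4438 0.2555] size [0.03 0.1 ] ang 82.1 z [0.028 0.032]
w4 [ 45. 222.] 1573 c [0.4165 0.5062] size [0.081 0.088] ang 79.0 z [0.022 0.032]
s4 [281. 230.] 45 c [0.6281 0.0294] size [0.031 0.014] ang 25.1 z [0.023 0.043]
s4 [250. 255.] 335 c [ 0.6645 -0.1111] size [0.07  0.109] ang 86.9 z [0.025 0.04 ]
```

View pics/w4.png

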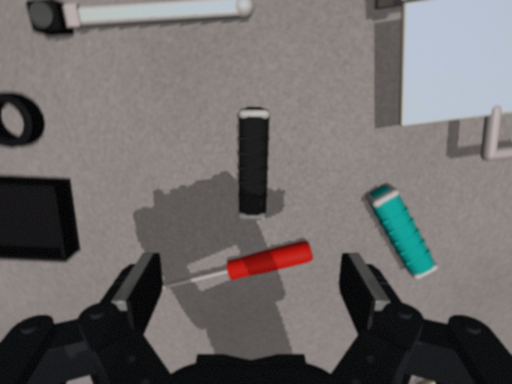

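Call:
apply_moves([
  {"hand":60,"offset":[4.3,3.2,40],"roll":0},
  {"hand":60,"offset":[0,0,50],"roll":0},
  {"hand":60,"offset":[0,0,50],"roll":0},
  {"hand":60,"offset":[0,0,30],"roll":0},
  {"hand":60,"offset":[0,0,15.5],"roll":0},
  {"hand":60,"offset":[0,0,0],"roll":0},
  {"hand":255,"offset":[0,0,0],"roll":0},
  {"hand":255,"offset":[0,0,0],"roll":0},
], force=60)

```text
time: 16.5
eef_pos: [0.4468, 0.2526, 0.006]
tcp_rot: [-0.0, 0.998, -0.069, 0.001]
ft_force: [0.4, 0.6, 15.8]
grip_width: 0.0297
grasp_force: 12.2
```

Call:
apply_moves([
  {"hand":255,"offset":[0,0,0],"roll":0},
  {"hand":255,"offset":[0,0,0],"roll":0},
  {"hand":255,"offset":[0,0,0],"roll":0},
  {"hand":255,"offset":[0,0,-30],"roll":0},
  {"hand":255,"offset":[0,0,-40],"roll":0},
  {"hand":255,"offset":[0,0,-40],"roll":0},
  {"hand":255,"offset":[0,0,-20],"roll":-0.14},
  {"hand":255,"offset":[0,0,0],"roll":0},
])

```text
time: 17.5
eef_pos: [0.4465, 0.2527, 0.1364]
tcp_rot: [-0.0, 1.0, 0.0, 0.002]
ft_force: [-0.4, -0.2, -2.2]
grip_width: 0.0289
grasp_force: 59.7
```

Call:
apply_moves([
  {"hand":255,"offset":[37,32,0],"roll":0},
  {"hand":255,"offset":[37,32,0],"roll":0},
  {"hand":255,"offset":[37,32,0],"roll":0},
  {"hand":255,"offset":[36,32,0],"roll":0},
  {"hand":255,"offset":[36,31,0],"roll":0},
  {"hand":255,"offset":[36,31,0],"roll":0},
  {"hand":255,"offset":[0,0,0],"roll":0},
  {"hand":255,"offset":[0,0,0],"roll":0},
])

```text
time: 18.5
eef_pos: [0.6644, 0.0629, 0.1335]
tcp_rot: [-0.0, 1.0, -0.0, -0.001]
ft_force: [-0.6, -0.3, -1.3]
grip_width: 0.0292
grasp_force: 59.6
```

```bash
python3 - <<'E'
from bench import r
from h import *
s=grab(r,"w5","wrist",True);print(s["eef_pos"],s["tcp_rot"]);dark("w5",(.5,.8,0,.2),.04,.2)
E
```

```text
[0.66443326 0.06294684 0.13349256] [-2.29260019e-04  9.99998934e-01 -4.61353331e-04 -1.36622659e-03]
w5 [283. 127.] 54 c [0.719  0.0368] size [0.003 0.018] ang 9.4 z [0.041 0.048]
w5 [250. 156.] 433 c [0.7196 0.0615] size [0.002 0.02 ] ang 0.3 z [0.139 0.152]
w5 [250. 294.] 24338 c [0.6523 0.0764] size [0.089 0.131] ang 44.9 z [0.156 0.195]
```

View pics/w5.png

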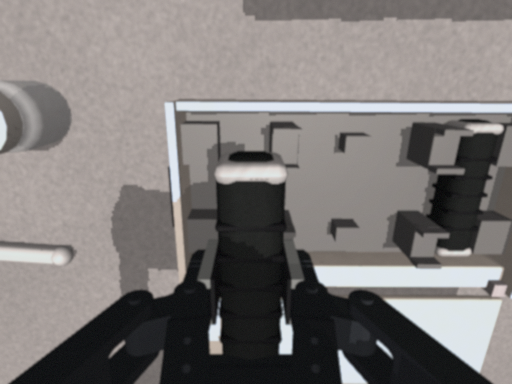

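Call:
apply_moves([
  {"hand":255,"offset":[1,-2.6,30],"roll":0},
  {"hand":255,"offset":[0,0,30],"roll":0},
  {"hand":255,"offset":[0,0,25],"roll":0},
  {"hand":255,"offset":[0,0,15],"roll":0},
  {"hand":255,"offset":[0,0,12],"roll":0},
  {"hand":255,"offset":[0,0,5.5],"roll":0},
  {"hand":255,"offset":[0,0,0],"roll":0},
  {"hand":255,"offset":[0,0,0],"roll":0},
])

```text
time: 19.55
eef_pos: [0.6666, 0.0652, 0.0182]
tcp_rot: [0.0, 1.0, 0.0, 0.001]
ft_force: [0.3, -0.2, -1.4]
grip_width: 0.029
grasp_force: 59.7
```

Call:
apply_moves([
  {"hand":255,"offset":[0,0,2.5],"roll":0},
  {"hand":110,"offset":[0,0,0],"roll":0},
  {"hand":110,"offset":[0,0,0],"roll":0},
  {"hand":110,"offset":[0,0,-10],"roll":0},
  {"hand":110,"offset":[0,0,-30],"roll":0},
  {"hand":110,"offset":[0,0,-45],"roll":0},
  {"hand":60,"offset":[0,0,-50],"roll":-0.17},
  {"hand":60,"offset":[0,0,-40],"roll":-0.17},
])

```text
time: 20.55
eef_pos: [0.6663, 0.0653, 0.1932]
tcp_rot: [0.0, 0.985, 0.172, 0.001]
ft_force: [-0.1, 0.4, -0.6]
grip_width: 0.0655
grasp_force: 0.0
```

Call:
apply_moves([
  {"hand":60,"offset":[0,0,-10],"roll":-0.17},
  {"hand":60,"offset":[0,0,0],"roll":-0.17},
  {"hand":60,"offset":[0,0,0],"roll":-0.18},
  {"hand":60,"offset":[0,0,0],"roll":-0.18},
  {"hand":60,"offset":[0,0,0],"roll":-0.18},
  {"hand":60,"offset":[0,0,0],"roll":-0.18},
  {"hand":60,"offset":[0,0,0],"roll":-0.17},
  {"hand":60,"offset":[0,0,0],"roll":0},
])

```text
time: 21.55
eef_pos: [0.6662, 0.0653, 0.2007]
tcp_rot: [0.0, 0.708, 0.707, 0.0]
ft_force: [-0.8, -0.4, 1.1]
grip_width: 0.0655
grasp_force: 0.0
```

```bash
cat >> h.py <<'E'
def lever(n,box):
    # bright rod points standing 10..20 mm above the table in the box
    c=load(n);X=cloud(c);p=c["p"].astype(int)
    m=(c["d"]>0)&(X[...,0]>box[0])&(X[...,0]<box[1])&(X[...,1]>box[2])&(X[...,1]<box[3])
    rod=m&(X[...,2]>.010)&(X[...,2]<.019)&(p.min(-1)>110)
    blk=m&(X[...,2]>.018)&(X[...,2]<.032)&(p.max(-1)<80)
    P=X[rod];B=X[blk]
    if len(P)<20: print(n,"no rod",len(P));return
    b=cv2.minAreaRect(P[:,:2].astype(np.float32));k=P[:,:2].mean(0);w=np.linalg.svd(P[:,:2]-k,full_matrices=False)[2][0]
    t=(P[:,:2]-k)@w
    print(n,"rod",len(P),"ends",(k+w*t.min()).round(4),(k+w*t.max()).round(4),"ang",round(np.degrees(np.arctan2(w[1],w[0])),1),"blk",len(B),B.mean(0).round(4) if len(B) else "")
    print("  rect",np.round(b[0],4),np.round(b[1],4),round(b[2],1))
E
python3 - <<'E'
from bench import r
from h import *
s=grab(r,"w6","wrist",True);print(s["eef_pos"],s["tcp_rot"],s["qpos"][5]);grab(r,"s6","scene");grab(r,"d6","side")
for n in ("s4","s6","d6","w4","w6"): lever(n,(.52,.66,.2,.5))
for n in("s6","d6"): lever(n,(.52,.7,-.52,-.2))
E
```

```text
[0.66623105 0.06528334 0.20073116] [3.33984154e-04 7.07628655e-01 7.06584390e-01 2.73626870e-04] -0.07727709791958975
s4 rod 150 ends [0.6049 0.4064] [0.5932 0.2381] ang -94.0 blk 53 [0.5818 0.4389 0.0222]
  rect [0.5994 0.3223] [0.169  0.0237] 87.6
s6 rod 140 ends [0.6037 0.4077] [0.5941 0.2353] ang -93.2 blk 54 [0.5783 0.4422 0.0228]
  rect [0.5986 0.3215] [0.1725 0.021 ] 85.8
d6 rod 196 ends [0.588 0.245] [0.6003 0.402 ] ang 85.5 blk 135 [0.5774 0.4449 0.0237]
  rect [0.5942 0.3235] [0.1574 0.014 ] 84.9
w4 rod 3000 ends [0.5894 0.2361] [0.6066 0.4317] ang 85.0 blk 1392 [0.5862 0.4315 0.025 ]
  rect [0.5998 0.3341] [0.1969 0.024 ] 87.4
w6 no rod 0
s6 rod 228 ends [ 0.592  -0.2739] [ 0.5821 -0.4429] ang -93.4 blk 42 [ 0.5973 -0.2607  0.0245]
  rect [ 0.5871 -0.3584] [0.1693 0.0216] 87.2
d6 rod 30 ends [ 0.5825 -0.3524] [ 0.5851 -0.2881] ang 87.7 blk 40 [ 0.5904 -0.2523  0.024 ]
  rect [ 0.5845 -0.3204] [0.0121 0.0639] 0.5
```

View pics/w6.png

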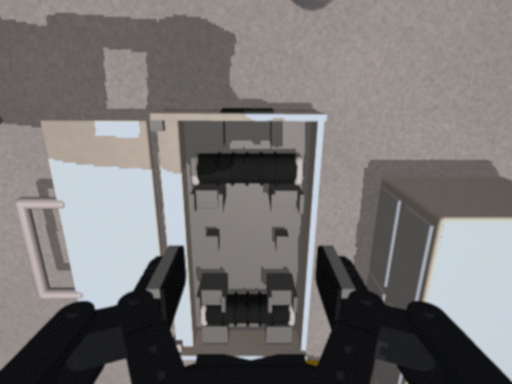

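Call:
apply_moves([
  {"hand":60,"offset":[50,-14,0],"roll":0},
  {"hand":60,"offset":[53,-14,0],"roll":0},
  {"hand":60,"offset":[53,-14,0],"roll":0},
  {"hand":60,"offset":[53,-14,0],"roll":0},
  {"hand":60,"offset":[54,-14,0],"roll":0},
  {"hand":60,"offset":[0,0,0],"roll":0.07},
  {"hand":60,"offset":[0,0,0],"roll":0},
  {"hand":60,"offset":[0,0,0],"roll":0},
])

```text
time: 22.7
eef_pos: [0.5965, 0.3276, 0.2]
tcp_rot: [0.0, 0.732, 0.682, -0.0]
ft_force: [-1.1, -1.0, 0.6]
grip_width: 0.0656
grasp_force: 0.0
```

```bash
python3 - <<'E'
from bench import r
from h import *
s=grab(r,"w7","wrist",True);print(s["eef_pos"],s["tcp_rot"],s["qpos"][5])
lever("w7",(.52,.66,.2,.5))
dark("w7",(.52,.66,.35,.5),.018)
E
```

```text
[0.59651092 0.32763623 0.20001282] [ 2.24565343e-05  7.31596935e-01  6.81737430e-01 -2.70966306e-05] 0.3993018954112757
w7 rod 2060 ends [0.6038 0.4072] [0.5908 0.2371] ang -94.4 blk 887 [0.5721 0.4463 0.024 ]
  rect [0.5975 0.3221] [0.1706 0.0176] 85.7
w7 [170.  15.] 409 c [0.5345 0.4752] size [0.035 0.012] ang 33.7 z [0.021 0.024]
w7 [251.  71.] 456 c [0.6046 0.4216] size [0.027 0.025] ang 86.0 z [0.024 0.026]
```

View pics/w7.png

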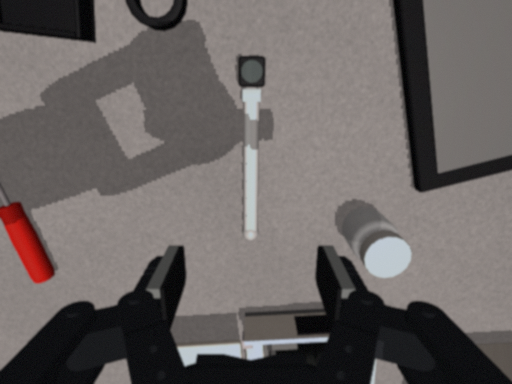

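Call:
apply_moves([
  {"hand":130,"offset":[1.8,1.1,40],"roll":0},
  {"hand":130,"offset":[0,0,50],"roll":0},
  {"hand":130,"offset":[0,0,50],"roll":0},
  {"hand":130,"offset":[0,0,35],"roll":0},
  {"hand":130,"offset":[0,0,20],"roll":0},
  {"hand":130,"offset":[0,0,0],"roll":0},
  {"hand":255,"offset":[0,0,0],"roll":0},
  {"hand":255,"offset":[0,0,0],"roll":0},
], force=60)

```text
time: 23.75
eef_pos: [0.5983, 0.3301, 0.0067]
tcp_rot: [0.001, 0.731, 0.682, 0.001]
ft_force: [0.5, -0.4, 5.1]
grip_width: 0.0138
grasp_force: 60.9
```

Call:
apply_moves([
  {"hand":255,"offset":[0,0,0],"roll":0},
  {"hand":255,"offset":[0,0,0],"roll":0},
  {"hand":255,"offset":[0,0,-20],"roll":0},
  {"hand":255,"offset":[0,0,-35],"roll":0},
  {"hand":255,"offset":[0,0,-40],"roll":0},
  {"hand":255,"offset":[0,0,-30],"roll":-0.075},
  {"hand":255,"offset":[0,0,0],"roll":0},
  {"hand":255,"offset":[0,0,0],"roll":0},
])

```text
time: 24.75
eef_pos: [0.5968, 0.3298, 0.1284]
tcp_rot: [-0.001, 0.706, 0.708, -0.001]
ft_force: [-0.2, 0.1, -1.7]
grip_width: 0.0142
grasp_force: 60.0
```

Call:
apply_moves([
  {"hand":255,"offset":[-50,15,0],"roll":0},
  {"hand":255,"offset":[-51,15,0],"roll":0},
  {"hand":255,"offset":[-51,15,0],"roll":0},
  {"hand":255,"offset":[-51,15,0],"roll":0},
  {"hand":255,"offset":[-51,15,0],"roll":0},
  {"hand":255,"offset":[-51,15,0],"roll":0},
  {"hand":255,"offset":[-49,15.5,0],"roll":0},
  {"hand":255,"offset":[0,0,0],"roll":0},
])

```text
time: 25.75
eef_pos: [0.7047, -0.0274, 0.1273]
tcp_rot: [-0.001, 0.707, 0.707, -0.001]
ft_force: [-0.1, 0.6, -2.0]
grip_width: 0.014
grasp_force: 59.9
```

```bash
python3 - <<'E'
from bench import r
from h import *
s=grab(r,"w8","wrist",True);print(s["eef_pos"],s["tcp_rot"],s["grip_width"])
c=load("w8");X=cloud(c);p=c["p"].astype(int)
m=(X[...,2]>.10)&(X[...,2]<.15)&(X[...,1]>.02)&(X[...,1]<.09)&(abs(X[...,0]-.7)<.04)
for a in np.arange(.02,.09,.01):
    P=X[m&(abs(X[...,1]-a-.005)<.005)]
    if len(P): print(a.round(2),len(P),P[:,0].min().round(4),P[:,0].max().round(4),P[:,2].max().round(4))
reg=(X[...,0]>.59)&(X[...,0]<.73)&(X[...,1]>-.1)&(X[...,1]<.06)&(X[...,2]>.051)&(X[...,2]<.062)
n,l,st,ce=cv2.connectedComponentsWithStats(reg.astype(np.uint8))
for i in range(1,n):
    if st[i,4]>25:P=X[l==i];print(st[i,4],P.min(0).round(3),P.max(0).round(3))
E
```

```text
[ 0.70470943 -0.02739926  0.12728802] [-0.00111319  0.70733232  0.70687943 -0.00110307] 0.014036025033155103
0.02 807 0.6977 0.7135 0.1391
0.03 900 0.697 0.7147 0.1409
0.04 1036 0.6968 0.7148 0.1414
0.05 1786 0.693 0.7188 0.15
0.06 2007 0.6928 0.7189 0.15
0.07 1542 0.6928 0.7189 0.1499
305 [0.607 0.026 0.051] [0.612 0.046 0.059]
282 [0.635 0.026 0.051] [0.64  0.046 0.059]
177 [0.687 0.026 0.052] [0.692 0.046 0.059]
204 [ 0.606 -0.094  0.051] [ 0.611 -0.073  0.058]
178 [ 0.634 -0.094  0.051] [ 0.639 -0.073  0.058]
```

View pics/w8.png

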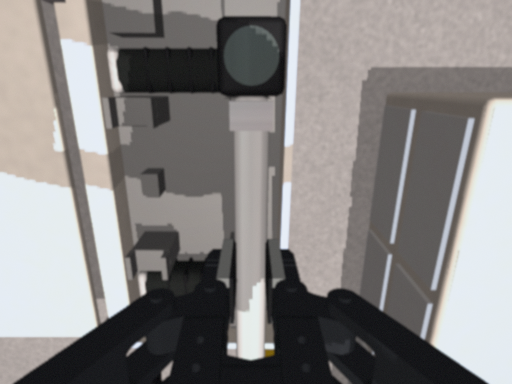

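Call:
apply_moves([
  {"hand":255,"offset":[2.9,-2.7,10],"roll":0},
  {"hand":255,"offset":[0,0,20],"roll":0},
  {"hand":255,"offset":[0,0,15],"roll":0},
  {"hand":255,"offset":[0,0,12],"roll":0},
  {"hand":255,"offset":[0,0,10],"roll":0},
  {"hand":255,"offset":[0,0,7],"roll":0},
  {"hand":255,"offset":[0,0,0],"roll":0},
  {"hand":255,"offset":[0,0,0],"roll":0},
])

```text
time: 26.8
eef_pos: [0.7023, -0.0207, 0.0564]
tcp_rot: [0.0, 0.705, 0.709, 0.0]
ft_force: [0.3, -0.4, -1.0]
grip_width: 0.0138
grasp_force: 59.9
```

Call:
apply_moves([
  {"hand":255,"offset":[-3.5,0.5,3],"roll":0},
  {"hand":255,"offset":[0,0,2.5],"roll":0},
  {"hand":255,"offset":[0,0,0],"roll":0},
  {"hand":255,"offset":[0,0,0],"roll":0},
  {"hand":255,"offset":[0,0,0],"roll":0},
  {"hand":255,"offset":[0,0,0],"roll":0},
  {"hand":255,"offset":[0,0,0],"roll":0},
  {"hand":255,"offset":[0,0,0],"roll":0},
])

```text
time: 27.8
eef_pos: [0.7027, -0.0243, 0.0507]
tcp_rot: [0.0, 0.705, 0.709, 0.0]
ft_force: [-1.1, -2.2, 2.5]
grip_width: 0.0139
grasp_force: 60.4
```

Call:
apply_moves([
  {"hand":165,"offset":[0,0,0],"roll":0},
  {"hand":165,"offset":[0,0,0],"roll":0},
  {"hand":165,"offset":[0,0,0],"roll":0},
  {"hand":165,"offset":[0,0,-10],"roll":0},
  {"hand":165,"offset":[0,0,-30],"roll":0},
  {"hand":165,"offset":[0,0,-40],"roll":0},
  {"hand":165,"offset":[0,0,-40],"roll":0},
  {"hand":100,"offset":[0,0,-30],"roll":0},
])

```text
time: 28.8
eef_pos: [0.7027, -0.0241, 0.2034]
tcp_rot: [0.001, 0.705, 0.709, 0.001]
ft_force: [-0.0, 0.6, 0.6]
grip_width: 0.0471
grasp_force: 0.0
```

Call:
apply_moves([
  {"hand":60,"offset":[-47,-16,0],"roll":0},
  {"hand":60,"offset":[-47,-16,0],"roll":0},
  {"hand":60,"offset":[-47,-16,0],"roll":0},
  {"hand":60,"offset":[-47,-16,0],"roll":0},
  {"hand":60,"offset":[-47,-17,0],"roll":0},
  {"hand":60,"offset":[-47,-17,0],"roll":0},
  {"hand":60,"offset":[-46,-17,0],"roll":0.05},
  {"hand":60,"offset":[0,0,0],"roll":0},
])

```text
time: 29.8
eef_pos: [0.5877, -0.3559, 0.2008]
tcp_rot: [0.0, 0.724, 0.689, -0.0]
ft_force: [0.7, 1.3, -0.0]
grip_width: 0.0651
grasp_force: 0.0
```

```bash
python3 - <<'E'
from bench import r
from h import *
s=grab(r,"w9","wrist",True);print(s["eef_pos"],s["tcp_rot"],s["qpos"][5])
lever("w9",(.52,.66,-.5,-.2));dark("w9",(.52,.66,-.4,-.2),.018)
grab(r,"s9","scene");grab(r,"d9","side")
for n in("s9","d9"):
    X=cloud(load(n));m=(X[...,0]>.6)&(X[...,0]<.73)&(X[...,1]>-.15)&(X[...,1]<.1)&(X[...,2]>.053)&(X[...,2]<.08)
    k,l,st,ce=cv2.connectedComponentsWithStats(m.astype(np.uint8))
    for i in range(1,k):
        if st[i,4]>15:P=X[l==i];print(n,st[i,4],P.min(0).round(3),P.max(0).round(3))
E
```

```text
[ 0.58766876 -0.35587209  0.20077038] [ 2.90191713e-04  7.24489832e-01  6.89285400e-01 -1.91132942e-04] -0.6664218338185032
w9 rod 1948 ends [ 0.5901 -0.2742] [ 0.5802 -0.4427] ang -93.4 blk 706 [ 0.5901 -0.2591  0.0262]
  rect [ 0.5846 -0.3584] [0.1687 0.0176] 86.6
w9 [247.  68.] 674 c [ 0.591 -0.259] size [0.027 0.025] ang 87.1 z [0.024 0.029]
s9 365 [ 0.686 -0.118  0.053] [0.721 0.081 0.076]
d9 285 [ 0.682 -0.115  0.053] [0.714 0.085 0.074]
```

View pics/w9.png

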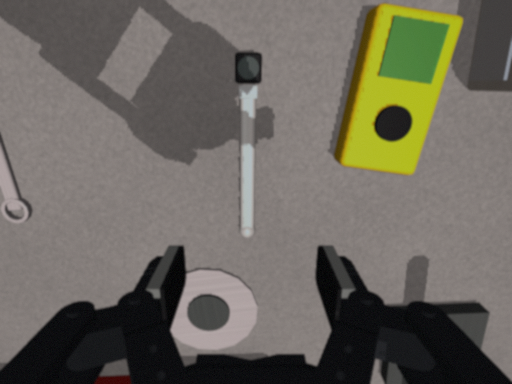

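Call:
apply_moves([
  {"hand":130,"offset":[1.4,-2.1,40],"roll":0.01},
  {"hand":130,"offset":[0,0,50],"roll":0},
  {"hand":130,"offset":[0,0,50],"roll":0},
  {"hand":130,"offset":[0,0,35],"roll":0},
  {"hand":130,"offset":[0,0,20],"roll":0},
  {"hand":130,"offset":[0,0,0],"roll":0},
  {"hand":255,"offset":[0,0,0],"roll":0},
  {"hand":255,"offset":[0,0,0],"roll":0},
], force=60)

```text
time: 30.95
eef_pos: [0.5879, -0.3512, 0.0073]
tcp_rot: [0.001, 0.726, 0.688, 0.0]
ft_force: [-0.5, 1.5, 5.3]
grip_width: 0.0137
grasp_force: 60.4
```

Call:
apply_moves([
  {"hand":255,"offset":[0,0,0],"roll":0},
  {"hand":255,"offset":[0,0,0],"roll":0},
  {"hand":255,"offset":[0,0,-20],"roll":0},
  {"hand":255,"offset":[0,0,-35],"roll":0},
  {"hand":255,"offset":[0,0,-40],"roll":0},
  {"hand":255,"offset":[0,0,-30],"roll":-0.06},
  {"hand":255,"offset":[0,0,0],"roll":0},
  {"hand":255,"offset":[0,0,0],"roll":0},
])

```text
time: 31.95
eef_pos: [0.5866, -0.3508, 0.129]
tcp_rot: [-0.001, 0.706, 0.709, -0.0]
ft_force: [0.0, -0.1, -2.4]
grip_width: 0.0141
grasp_force: 59.5
```

Call:
apply_moves([
  {"hand":255,"offset":[46,5,0],"roll":0},
  {"hand":255,"offset":[47,5,0],"roll":0},
  {"hand":255,"offset":[47,5,0],"roll":0},
  {"hand":255,"offset":[47,5,0],"roll":0},
  {"hand":255,"offset":[47,5,0],"roll":0},
  {"hand":255,"offset":[47,5,0],"roll":0},
  {"hand":255,"offset":[45,5,0],"roll":0},
  {"hand":255,"offset":[0,0,0],"roll":0},
])

```text
time: 32.95
eef_pos: [0.6199, -0.0219, 0.1287]
tcp_rot: [-0.001, 0.704, 0.71, -0.001]
ft_force: [-0.7, -0.5, -1.0]
grip_width: 0.014
grasp_force: 59.5
```

Call:
apply_moves([
  {"hand":255,"offset":[0,0,10],"roll":0},
  {"hand":255,"offset":[0,0,10],"roll":0},
  {"hand":255,"offset":[0,0,0],"roll":0},
  {"hand":255,"offset":[0,0,0],"roll":0},
  {"hand":255,"offset":[0,0,0],"roll":0},
  {"hand":255,"offset":[0,0,0],"roll":0},
  {"hand":255,"offset":[0,0,0],"roll":0},
  {"hand":255,"offset":[0,0,0],"roll":0},
])

```text
time: 33.95
eef_pos: [0.6205, -0.025, 0.1105]
tcp_rot: [0.0, 0.705, 0.709, 0.0]
ft_force: [-0.2, -0.4, -2.6]
grip_width: 0.0139
grasp_force: 59.5
```

```bash
python3 - <<'E'
from bench import r
from h import *
s=grab(r,"w10","wrist",True);print(s["eef_pos"],s["tcp_rot"],s["grip_width"])
c=load("w10");X=cloud(c)
m=(X[...,2]>.085)&(X[...,2]<.14)&(X[...,1]>.01)&(X[...,1]<.09)&(abs(X[...,0]-.622)<.04)
for a in np.arange(.01,.09,.01):
    P=X[m&(abs(X[...,1]-a-.005)<.005)]
    if len(P): print(a.round(2),len(P),P[:,0].min().round(4),P[:,0].max().round(4),P[:,2].max().round(4))
reg=(X[...,0]>.59)&(X[...,0]<.73)&(X[...,1]>-.1)&(X[...,1]<.09)&(X[...,2]>.051)&(X[...,2]<.075)
n,l,st,ce=cv2.connectedComponentsWithStats(reg.astype(np.uint8))
for i in range(1,n):
    if st[i,4]>25:P=X[l==i];print(st[i,4],P.min(0).round(3),P.max(0).round(3))
E
```

```text
[ 0.62052519 -0.02498208  0.11053027] [5.77804723e-05 7.05313871e-01 7.08895154e-01 1.80415324e-05] 0.013914572899383295
0.01 721 0.6131 0.6288 0.1221
0.02 785 0.6131 0.6291 0.1218
0.03 832 0.6119 0.6297 0.1236
0.04 1092 0.612 0.63 0.1239
0.05 1504 0.6078 0.6336 0.1334
0.06 1983 0.6079 0.6339 0.1336
0.07 2017 0.6078 0.6339 0.1337
0.08 105 0.6101 0.6324 0.1276
9104 [ 0.689 -0.096  0.051] [0.72  0.081 0.075]
237 [0.635 0.026 0.051] [0.639 0.046 0.059]
315 [0.687 0.026 0.051] [0.692 0.046 0.06 ]
146 [ 0.686 -0.09   0.051] [ 0.691 -0.073  0.059]
```

Call:
apply_moves([
  {"hand":255,"offset":[0.5,1.9,10],"roll":0},
  {"hand":255,"offset":[0,0,15],"roll":0},
  {"hand":255,"offset":[0,0,12],"roll":0},
  {"hand":255,"offset":[0,0,10],"roll":0},
  {"hand":255,"offset":[0,0,6],"roll":0},
  {"hand":255,"offset":[0,0,4],"roll":0},
  {"hand":255,"offset":[0,0,2],"roll":0},
  {"hand":255,"offset":[0,0,0],"roll":0},
])

```text
time: 35.0
eef_pos: [0.6225, -0.0245, 0.0516]
tcp_rot: [0.0, 0.705, 0.709, 0.0]
ft_force: [-0.4, -0.5, -2.0]
grip_width: 0.0139
grasp_force: 59.6
```

Call:
apply_moves([
  {"hand":255,"offset":[0,0,1],"roll":0},
  {"hand":165,"offset":[0,0,0],"roll":0},
  {"hand":165,"offset":[0,0,0],"roll":0},
  {"hand":165,"offset":[0,0,0],"roll":0},
  {"hand":165,"offset":[0,0,-10],"roll":0},
  {"hand":165,"offset":[0,0,-35],"roll":0},
  {"hand":165,"offset":[0,0,-50],"roll":0},
  {"hand":140,"offset":[0,0,-50],"roll":0},
])

```text
time: 36.0
eef_pos: [0.6222, -0.0244, 0.1977]
tcp_rot: [0.0, 0.705, 0.709, 0.0]
ft_force: [0.2, -0.4, 0.0]
grip_width: 0.0383
grasp_force: 0.0
```

Call:
apply_moves([
  {"hand":140,"offset":[0,-40,0],"roll":0},
  {"hand":140,"offset":[0,-50,0],"roll":0},
  {"hand":140,"offset":[0,-50,0],"roll":0},
  {"hand":140,"offset":[0,-48.5,0],"roll":0},
  {"hand":140,"offset":[0,0,0],"roll":0},
  {"hand":140,"offset":[0,0,0],"roll":0},
  {"hand":140,"offset":[0,0,0],"roll":0},
  {"hand":140,"offset":[0,0,0],"roll":0},
])

```text
time: 37.0
eef_pos: [0.4345, -0.0255, 0.1953]
tcp_rot: [-0.0, 0.705, 0.709, -0.0]
ft_force: [0.4, -0.5, 0.1]
grip_width: 0.0386
grasp_force: 0.0
```

```bash
python3 - <<'E'
from bench import r
from h import *
s=grab(r,"w11","wrist",True);print(s["eef_pos"],s["tcp_rot"]);grab(r,"s11","scene");grab(r,"d11","side")
for n in("s11","d11","w11"):
    X=cloud(load(n));m=(X[...,0]>.58)&(X[...,0]<.73)&(X[...,1]>-.15)&(X[...,1]<.1)&(X[...,2]>.053)&(X[...,2]<.08)
    k,l,st,ce=cv2.connectedComponentsWithStats(m.astype(np.uint8))
    for i in range(1,k):
        if st[i,4]>15:P=X[l==i];print(n,st[i,4],P.min(0).round(3),P.max(0).round(3))
X=cloud(load("w11"));m=(X[...,0]<.45)&(X[...,0]>.4)&(abs(X[...,1]+.025)<.04)&(X[...,2]>.04)&(X[...,2]<.06);P=X[m];print("bar",len(P),P.mean(0) if len(P) else 0)
a=load("s11")["p"][130:300,150:400,::-1];b=load("d11")["p"][130:300,130:380,::-1]
cv2.imwrite("pics/c11.png",np.vstack([cv2.resize(a,(441,300),interpolation=2),cv2.resize(b,(441,300),interpolation=2)]))
E
```

```text
[ 0.43449333 -0.02549106  0.19531686] [-6.51489447e-05  7.05237396e-01  7.08971233e-01 -4.26198164e-05]
s11 329 [ 0.607 -0.12   0.053] [0.643 0.083 0.074]
s11 363 [ 0.687 -0.118  0.053] [0.723 0.082 0.075]
d11 292 [ 0.68  -0.113  0.053] [0.715 0.086 0.074]
d11 284 [ 0.602 -0.111  0.053] [0.634 0.086 0.074]
w11 5581 [ 0.606 -0.117  0.053] [0.64  0.081 0.074]
w11 461 [ 0.685 -0.118  0.053] [ 0.701 -0.07   0.063]
w11 122 [ 0.606 -0.094  0.053] [ 0.611 -0.073  0.059]
bar 980 [ 0.43201827 -0.02391831  0.0491655 ]
```

View pics/c11.png

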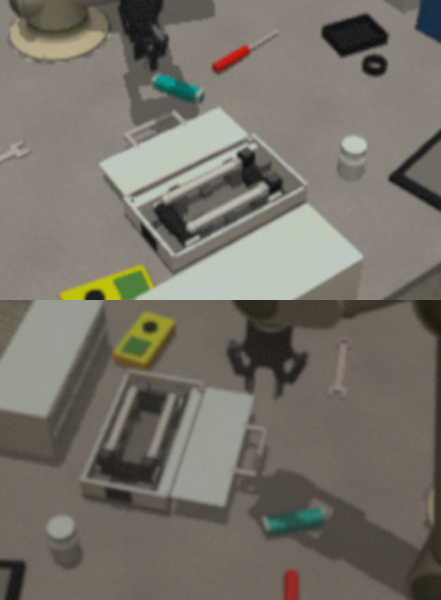

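Call:
apply_moves([
  {"hand":140,"offset":[0,-2,40],"roll":0},
  {"hand":140,"offset":[0,0,50],"roll":0},
  {"hand":140,"offset":[0,0,40],"roll":0},
  {"hand":140,"offset":[0,0,25],"roll":0},
  {"hand":140,"offset":[0,0,13],"roll":0},
  {"hand":140,"offset":[0,0,0],"roll":0},
  {"hand":255,"offset":[0,0,0],"roll":0},
  {"hand":255,"offset":[0,0,0],"roll":0},
], force=20)

```text
time: 38.15
eef_pos: [0.4312, -0.0255, 0.0279]
tcp_rot: [-0.0, 0.705, 0.709, -0.001]
ft_force: [-5.0, -2.0, 0.1]
grip_width: 0.0112
grasp_force: 22.6
```

Call:
apply_moves([
  {"hand":255,"offset":[0,0,0],"roll":0},
  {"hand":255,"offset":[0,0,0],"roll":0},
  {"hand":255,"offset":[0,0,0],"roll":0},
  {"hand":255,"offset":[0,0,0],"roll":0},
  {"hand":255,"offset":[0,0,0],"roll":0},
  {"hand":255,"offset":[0,0,0],"roll":0},
  {"hand":255,"offset":[0,0,0],"roll":0},
  {"hand":255,"offset":[0,0,0],"roll":0},
])

```text
time: 39.15
eef_pos: [0.4312, -0.0255, 0.0278]
tcp_rot: [-0.0, 0.705, 0.709, -0.001]
ft_force: [-4.7, -1.8, 1.2]
grip_width: 0.0108
grasp_force: 22.6
```

```bash
python3 - <<'E'
import numpy as np
a=np.linspace(1.57,-.55,25)
x=-145*np.sin(a);z=145*np.cos(a)
for i in range(24): print((float(round(x[i+1]-x[i],1)),float(round(z[i]-z[i+1],1))),end=("\n" if i%8==7 else ","))
E
```

```text
(0.6, -12.8),(1.7, -12.7),(2.8, -12.5),(3.9, -12.2),(5.0, -11.8),(6.0, -11.3),(7.0, -10.7),(7.9, -10.1)
(8.7, -9.4),(9.5, -8.5),(10.3, -7.7),(10.9, -6.7),(11.4, -5.8),(11.9, -4.7),(12.3, -3.7),(12.5, -2.6)
(12.7, -1.4),(12.8, -0.3),(12.8, 0.8),(12.7, 1.9),(12.4, 3.1),(12.1, 4.1),(11.7, 5.2),(11.2, 6.2)
```

Call:
apply_moves([
  {"hand":255,"offset":[0,0.6,-12.8],"roll":0},
  {"hand":255,"offset":[0,1.7,-12.7],"roll":0},
  {"hand":255,"offset":[0,2.8,-12.5],"roll":0},
  {"hand":255,"offset":[0,3.9,-12.2],"roll":0},
  {"hand":255,"offset":[0,5,-11.8],"roll":0},
  {"hand":255,"offset":[0,6,-11.3],"roll":0},
  {"hand":255,"offset":[0,7,-10.7],"roll":0},
  {"hand":255,"offset":[0,7.9,-10.1],"roll":0},
])

```text
time: 40.15
eef_pos: [0.4635, -0.0256, 0.1218]
tcp_rot: [-0.003, 0.705, 0.709, -0.003]
ft_force: [-15.8, -6.1, 5.4]
grip_width: 0.0112
grasp_force: 21.6
```

Call:
apply_moves([
  {"hand":255,"offset":[0,8.7,-9.4],"roll":0},
  {"hand":255,"offset":[0,9.5,-8.5],"roll":0},
  {"hand":255,"offset":[0,10.3,-7.7],"roll":0},
  {"hand":255,"offset":[0,10.9,-6.7],"roll":0},
  {"hand":255,"offset":[0,11.4,-5.8],"roll":0},
  {"hand":255,"offset":[0,11.9,-4.7],"roll":0},
  {"hand":255,"offset":[0,12.3,-3.7],"roll":0},
  {"hand":255,"offset":[0,12.5,-2.6],"roll":0},
])

```text
time: 41.15
eef_pos: [0.5541, -0.0258, 0.1721]
tcp_rot: [0.001, 0.706, 0.709, -0.001]
ft_force: [-5.5, -6.3, 5.8]
grip_width: 0.0108
grasp_force: 22.0
```

Call:
apply_moves([
  {"hand":255,"offset":[0,12.7,-1.4],"roll":0},
  {"hand":255,"offset":[0,12.8,-0.3],"roll":0},
  {"hand":255,"offset":[0,12.8,0.8],"roll":0},
  {"hand":255,"offset":[0,12.7,1.9],"roll":0},
  {"hand":255,"offset":[0,12.4,3.1],"roll":0},
  {"hand":255,"offset":[0,12.1,4.1],"roll":0},
  {"hand":255,"offset":[0,11.7,5.2],"roll":0},
  {"hand":255,"offset":[0,11.2,6.2],"roll":0},
])

```text
time: 42.15
eef_pos: [0.6524, -0.0253, 0.1518]
tcp_rot: [0.0, 0.706, 0.709, -0.001]
ft_force: [-32.1, -2.8, 34.2]
grip_width: 0.011
grasp_force: 27.2
```

Call:
apply_moves([
  {"hand":255,"offset":[0,0,0],"roll":0},
  {"hand":255,"offset":[0,0,0],"roll":0},
  {"hand":150,"offset":[0,0,0],"roll":0},
  {"hand":150,"offset":[0,0,0],"roll":0},
  {"hand":150,"offset":[0,0,0],"roll":0},
  {"hand":150,"offset":[0,0,-20],"roll":0},
  {"hand":150,"offset":[0,0,-40],"roll":0},
  {"hand":150,"offset":[0,0,-40],"roll":0},
])

```text
time: 43.15
eef_pos: [0.6526, -0.0242, 0.2522]
tcp_rot: [-0.0, 0.705, 0.709, -0.0]
ft_force: [0.8, -0.1, 0.5]
grip_width: 0.0355
grasp_force: 0.0
```

Call:
apply_moves([
  {"hand":150,"offset":[0,-50,0],"roll":0},
  {"hand":150,"offset":[0,-50,0],"roll":0},
  {"hand":150,"offset":[0,0,0],"roll":0},
  {"hand":150,"offset":[0,0,0],"roll":0},
  {"hand":150,"offset":[0,0,0],"roll":0},
  {"hand":150,"offset":[0,0,0],"roll":0},
  {"hand":150,"offset":[0,0,0],"roll":0},
  {"hand":150,"offset":[0,0,0],"roll":0},
])

```text
time: 44.15
eef_pos: [0.5529, -0.0248, 0.2509]
tcp_rot: [-0.0, 0.705, 0.709, -0.0]
ft_force: [-0.6, 0.2, -0.2]
grip_width: 0.0354
grasp_force: 0.0
```

```bash
python3 - <<'E'
from bench import r
from h import *
s=grab(r,"w12","wrist",True);print(s["eef_pos"]);grab(r,"s12","scene");grab(r,"d12","side")
for n in("w12","s12","d12"):
    X=cloud(load(n));m=(X[...,0]<.72)&(X[...,0]>.6)&(abs(X[...,1]+.025)<.045)&(X[...,2]>.155)&(X[...,2]<.19);P=X[m];print(n,len(P),P.mean(0).round(4),P.max(0).round(4)) if len(P) else print(n,0)
a=load("w12")["p"][...,::-1];b=load("s12")["p"][130:300,150:400,::-1]
cv2.imwrite("pics/c12.png",np.vstack([cv2.resize(a,(400,300)),cv2.resize(b,(400,272))]))
E
```

```text
[ 0.55287413 -0.02484738  0.25094198]
w12 1871 [ 0.651  -0.0224  0.1711] [0.6586 0.02   0.1746]
s12 107 [ 0.6553 -0.024   0.1681] [0.662  0.0195 0.1755]
d12 84 [ 0.6464 -0.0243  0.1703] [0.6536 0.0197 0.1757]
```

View pics/c12.png

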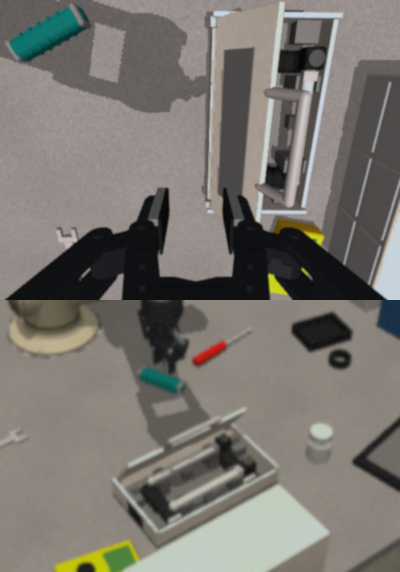

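```bash
python3 -c "
from bench import r
print(r.sign_off())"
```

```text
the job is handed in; nothing more can be done
None
```

The kit is packed and handed in at about 44 s of the 210 s: flap pulled down, both grips that were on the table laid in slots 0 and 3, one lever home in each cradle, and the flap pushed back to its stop; the sign-off call gave no verdict.

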